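Make up two lidded tea cup sets

TASK

Make up the two finished tea sets on the decorating table: stand the blue cup upright in the middle of the blue saucer and the green cup in the middle of the green saucer, each closed with the lid of its own colour, properly seated. It is fired china, so set each piece down gently without dropping it, keep the saucers flat on the table, and leave the plain unglazed cup and lid and the paint jar where they are.

Things in the scene. Friction and masses are not known exactly. Their poses are not given: they have to be found in the camera images.
- cup_blue: finished tea cup glazed cobalt blue with a ring of small white dots, 60 mm across, 66 mm tall, open top, no handle, round. Outside upright from 26 mm to the rim, narrowing below to a foot 42 mm across; wall 4 mm, mouth 52 mm inside. 120 to 190 g. Stands upright on the table. Origin: centre of the foot's underside, z up.
- cup_green: finished tea cup glazed leaf green with a ring of small white dots, 60 mm across, 66 mm tall, open top, no handle, round. Outside upright from 26 mm to the rim, narrowing below to a foot 42 mm across; wall 4 mm, mouth 52 mm inside. 120 to 190 g. Stands upright on the table. Origin: centre of the foot's underside, z up.
- lid_blue: cup lid glazed cobalt blue with a ring of white dots, 62 mm across, round: boss below 46 mm across, 6 mm deep, to drop into a cup's mouth; disc from 6 to 9 mm, rising to 13 mm in the middle; on top a knob 20 mm across from 13 to 32 mm to lift it by. 55 to 90 g. Lies knob up. Origin: centre of the boss's underside, z up; seated, 60 mm above the cup's origin.
- lid_green: cup lid glazed leaf green with a ring of white dots, 62 mm across, round: boss below 46 mm across, 6 mm deep, to drop into a cup's mouth; disc from 6 to 9 mm, rising to 13 mm in the middle; on top a knob 20 mm across from 13 to 32 mm to lift it by. 55 to 90 g. Lies knob up. Origin: centre of the boss's underside, z up; seated, 60 mm above the cup's origin.
- saucer_blue: saucer glazed cobalt blue with white dots on the rim, loose on the table, 108 mm across, sloping rim 15 mm high, white spot in the middle. Flat well about 72 mm across, its floor 6 mm above the underside, so a cup's origin comes 6 mm above the saucer's. 160 g. Origin: centre of the underside, z up.
- saucer_green: saucer glazed leaf green with white dots on the rim, loose on the table, 108 mm across, sloping rim 15 mm high, white spot in the middle. Flat well about 72 mm across, its floor 6 mm above the underside, so a cup's origin comes 6 mm above the saucer's. 160 g. Origin: centre of the underside, z up.
- cup_plain: bystander, leave alone: plain off-white unglazed cup, no dots, 60 mm across, 66 mm tall, open top, no handle, round. Outside upright from 26 mm to the rim, narrowing below to a foot 42 mm across; wall 4 mm, mouth 52 mm inside. 120 to 190 g. Stands upright on the table. Origin: centre of the foot's underside, z up.
- lid_plain: bystander, leave alone: plain off-white unglazed lid, no dots, 62 mm across, round: boss below 46 mm across, 6 mm deep, to drop into a cup's mouth; disc from 6 to 9 mm, rising to 13 mm in the middle; on top a knob 20 mm across from 13 to 32 mm to lift it by. 55 to 90 g. Lies knob up. Origin: centre of the boss's underside, z up; seated, 60 mm above the cup's origin.
- paint_jar: bystander: closed round jar of amber glass with a steel cap and a blank paper label, 62 mm across, 76 mm tall, 300 g, loose. To be left alone. Origin at the centre of its underside, z up.
- tool_box: bystander: fixed, low, open clear-plastic box of brushes and tools off to the robot's left, 120 mm (its x) by 240 mm (its y), 40 mm high. Origin at the centre of its underside, z up.
Mind the look-alikes: they are no part of the job. Leave any pink or red look-alike of the lid_green alone.

How it is judged:
By the outcome, as a careful person would: the job done as asked, in the order asked, and still so for the second after the job is handed in, with the robot touching nothing.
It also fails if it takes over 125 s, if anything falls off the work surface, if the arm or the gripper's body presses on something with over 40 N, if the wrist force passes 120 N, or if a joint passes its speed limit or range.

ROBOT

A 6-joint arm with a two-finger parallel gripper is mounted at the origin on the work surface. World frame = base frame: x ahead of the robot, y to its left, z up, the work surface at z = 0. Lengths are in mm, angles in rad, forces in N, time in s.
With the tool pointing down it reaches from about 275 to 750 mm from the base axis. Payload 10.2 kg.
Tool frame: the origin (TCP) lies at the centre of the arm's flange, where the gripper is bolted on; the fingertips stand 173 mm ahead of it and the grasp point (between the pads) lies 155 mm ahead of it; z points along the fingers, y is the line along which they close (so a half turn about z gives the same grasp; the last joint's range is limited). The gripper opens to 85 mm and grips with 20 to 120 N. Pads are 22 mm wide; open, the fingers measure 114 mm over their backs; the gripper's body (76 mm by 85 mm) begins 54 mm behind the grasp point. The pads swing forward as they close: fully open they stand 13 mm farther back than shut.
Start: joints at [-1.473, 0.313, 1.498, -0, 1.331, -0.223], TCP at [165.533, -498.228, 404.694] pointing down, gripper open.
Joint ranges: [-2.94, 2.94], [-0.97, 2.17], [0.19, 2.56], [-1.23, 4.37], [0.02, 3.11], [-2.88, 2.88]. Speed limits (rad/s): [2.39, 2.39, 3.01, 3.14, 3.14, 3.14].

INTERFACE

Orientations are given as a unit quaternion [w, x, y, z].
In Python, from rig import status, capture, camera_info, ticket gives the robot as it stands.
- The arm moves only by the shell command python3 -m crank 'ROWS' [FORCE]. ROWS is JSON, a list of rows, each a list of 7 numbers: the shift along the tool's x, y, z as a fraction of full scale, then the turn, a rotation vector about the tool's x, y, z as a fraction of full scale, then the closure, from 0 (fully open) to 1 (shut). A call has 1 to 12 rows; each row is the pose to reach, as a shift and turn from the pose commanded when the call began, along the tool's axes at that moment; what a row does not reach only later rows make up. Full scale, the value 1, is 0.1 m for a shift and 45 degrees for a turn. A row lasts 1/10 s, in which the tool goes at most 50 mm and 8.59 degrees, less where a joint would pass 70% of its speed; a pose out of reach is approached as far as the arm can. A call with a number of a shift or a turn outside -1 to 1 is refused whole. A call with a gripper value outside its range is refused whole. The fingers move at their own pace and stop on an object; FORCE is the grip in N (left out, the last holds). Time passes only in rows, so rows that repeat a pose let the fingers close. It gives the time, the measured TCP pose, the force, the opening and the grip force at its end, in the units of the state.
- status.sense(): the state, without advancing time (a new reading comes with each control period).
- capture(name): name is "scene" or "top"; returns (picture, depth): 384x512x3 uint8, red, green, blue; 384x512 float32, mm along the optical axis (not along the pixel's ray), 0 where there is no reading.
- camera_info(name): a dict with "K" (3x3 intrinsics, pixels), "D" ([k1, k2, p1, p2, k3] as OpenCV has them; the pictures are not rectified), "camera_from_world" (4x4, takes a point from world to camera coordinates). Camera axes: x right, y up, looking along -z (the intrinsics and any distortion apply to the point x, -y, -z); pixel columns grow to the right and rows downward; lengths in mm; the calibration is good to about 2 mm. A picture is of the moment at which its call begins. camera_info takes no time and is no camera call.
- ticket.finish_job(): hands the job in; it is judged then, once.
The state is a dict: "time_s": time; "joints": joint angles; "dq": joint speeds; "tau": joint torques, N m; "eef_pos": TCP position; "ee_rot": TCP orientation; "force": force on the tool from outside, world axes, zero at the start; "wrist_torque": the same for the moment, N m; "grip_width": opening from 0.0 (shut) to 1.0 (fully open); "grip_force": force on a finger pad.
Only numpy, scipy, OpenCV 4.12 (cv2) and the standard library are available. Lean on these libraries where they do the work, as an engineer would, in place of code of your own. Each camera call takes 0.05 s, during which the arm holds its last target. There are 200 camera calls.

## Working session

There is one attempt and no reset: what is moved stays moved. The work goes in short steps, Python scripts to look and compute and a shell command to move; the robot and the scene stay as the last step left them, time stands still between calls to the robot, and variables do not carry over. Pictures are saved under pics/ and viewed, at most 14 in all, crops included, and the job is handed in when it is done.

```bash
mkdir -p pics; cat > h.py <<'E'
import numpy as np, cv2
from rig import status, capture, camera_info, ticket
def ray(cam,uv):
    i=camera_info(cam);K=np.array(i["K"],float);D=np.array(i["D"],float);T=np.array(i["camera_from_world"])
    p=cv2.undistortPoints(np.array(uv,float).reshape(-1,1,2),K,D).reshape(-1,2)
    d=np.c_[p[:,0],-p[:,1],-np.ones(len(p))]
    R=T[:3,:3];return -R.T@T[:3,3], d@R
def onplane(cam,uv,z):
    o,d=ray(cam,uv);return o+d*((z-o[2])/d[:,2])[:,None]
def cloud(cam,depth):
    h,w=depth.shape;v,u=np.mgrid[:h,:w];o,d=ray(cam,np.c_[u.ravel(),v.ravel()])
    return (o+d*depth.reshape(-1,1)).reshape(h,w,3)
E
python3 - <<'E'
from h import *
for c in("scene","top"):
    p,d=capture(c);cv2.imwrite(f"pics/{c}0.png",p[:,:,::-1]);np.savez(f"{c}0.npz",p=p,d=d)
    i=camera_info(c);print(c,ray(c,[[256,192]]),i["D"],(d>0).mean())
s=status.sense();print(s)
E
```

```text
scene (array([880.54942046, 560.91273209, 893.37264725]), array([[-0.32831374, -0.42175765, -0.8455721 ]])) [-0.00761339  0.          0.          0.          0.        ] 0.9958292643229166
top (array([ 453.15059751,  130.1274573 , 1121.47329367]), array([[ 0.05166035, -0.00415364, -0.99877416]])) [-0.06332309  0.          0.          0.          0.        ] 0.99603271484375
{'time_s': 0.1, 'joints': array([-1.47339065e+00,  3.13403667e-01,  1.49832291e+00,  1.00325909e-05,
        1.33099130e+00, -2.23393379e-01]), 'dq': array([ 4.30780090e-04, -1.95440773e-03, -1.31905189e-03, -2.61788808e-03,
        3.87045814e-05, -4.86852970e-05]), 'tau': array([ 2.29385143e-03, -4.12899041e+01, -2.60139835e+01, -2.12326568e-04,
        3.03277098e-03,  9.87428422e-06]), 'eef_pos': array([ 165.53588857, -498.19599784,  404.20164935]), 'ee_rot': array([-5.61185972e-04,  9.87163587e-01,  1.59711416e-01,  4.02798620e-05]), 'force': array([ 0.10224131,  0.15088864, -0.51628469]), 'wrist_torque': array([-0.02144139, -0.0290193 ,  0.05797746]), 'grip_force': 0.0, 'grip_width': 0.9987576107337692}
```

View pics/top0.png

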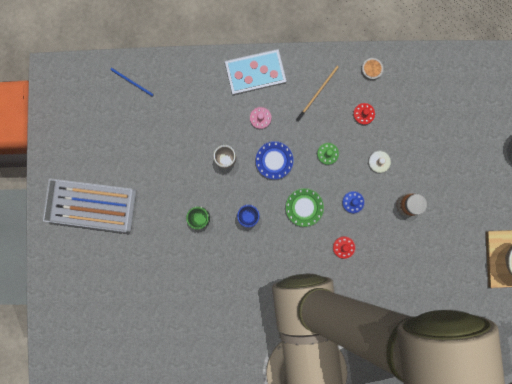

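View pics/scene0.png

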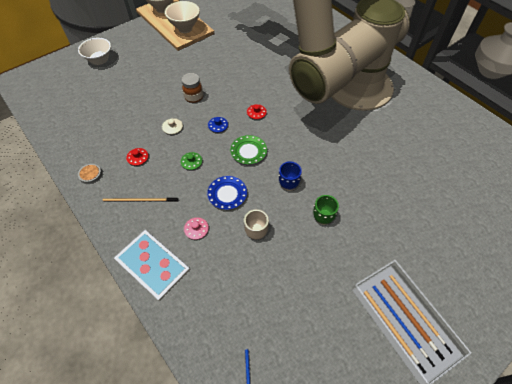

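```bash
cat > meas.py <<'E'
from h import *
def fit(P):
    A=np.c_[2*P[:,:2],np.ones(len(P))];s=np.linalg.lstsq(A,(P[:,:2]**2).sum(1),rcond=None)[0]
    return s[0],s[1],np.sqrt(s[2]+s[0]**2+s[1]**2)
HUE={'blue':(108,130,110,50),'green':(48,75,110,40)}
def measure(cam,p,d):
    hsv=cv2.cvtColor(p,cv2.COLOR_RGB2HSV);C=cloud(cam,d);out=[]
    for c,(a,b,s,v) in HUE.items():
        m=cv2.inRange(hsv,(a,s,v),(b,255,255));m=cv2.morphologyEx(m,cv2.MORPH_CLOSE,np.ones((5,5)))
        for k in cv2.findContours(m,cv2.RETR_EXTERNAL,cv2.CHAIN_APPROX_NONE)[0]:
            if cv2.contourArea(k)<150: continue
            f=np.zeros(m.shape,np.uint8);cv2.drawContours(f,[cv2.convexHull(k)],-1,1,-1)
            P=C[f>0];zt=np.percentile(P[:,2],97);u,vv=k.reshape(-1,2).mean(0)
            if zt>45:
                g=((f>0)&(C[:,:,2]>zt-5)).astype(np.uint8);z=66.;zt=np.median(C[g>0][:,2])
                k=np.vstack(cv2.findContours(g,cv2.RETR_EXTERNAL,cv2.CHAIN_APPROX_NONE)[0])
            else: z=15. if cv2.contourArea(cv2.convexHull(k))>700 else 8.
            h=cv2.convexHull(k);x=fit(onplane(cam,h.reshape(-1,2),z))
            out.append((c,z));print(cam,c,'z%g'%z,'zdepth %.0f'%zt,'px',int(u),int(vv),'xyr',np.round(x,1))
if __name__=="__main__":
    for cam in("top","scene"):
        n=np.load(cam+"0.npz");measure(cam,n['p'],n['d'])
        for nm,uv in (("plaincup",{"top":(224,157),"scene":(256,220)}),("lidplain",{"top":(380,161),"scene":(172,125)}),("jar",{"top":(417,204),"scene":(192,78)}),("pink",{"top":(260,117),"scene":(196,228)}),("red1",{"top":(364,113),"scene":(137,156)}),("red2",{"top":(344,247),"scene":(256,111)})):
            print(nm,onplane(cam,[uv[cam]],{"plaincup":60,"jar":76}.get(nm,15)).round())
        T=cloud(cam,n['d']);print("table z", [T[a,b,2].round(1) for a,b in ([(300,200),(100,200),(180,290)] if cam=="top" else [(300,220),(100,130),(220,340)])])
E
python3 meas.py
```

```text
top blue z66 zdepth 67 px 247 215 xyr [446.6 149.3  28.8]
top blue z8 zdepth 33 px 352 201 xyr [ 475.6 -147.5   30.2]
top blue z15 zdepth 18 px 273 160 xyr [599.4  72.5  52.7]
top green z66 zdepth 66 px 197 218 xyr [443.6 285.1  27.9]
top green z15 zdepth 17 px 304 207 xyr [464.3  -8.1  50.5]
top green z8 zdepth 33 px 327 153 xyr [615.7 -81.   28.2]
plaincup [[605. 210.  60.]]
lidplain [[ 589. -228.   15.]]
jar [[ 464. -303.   76.]]
pink [[724. 108.  15.]]
red1 [[ 728. -189.   15.]]
red2 [[ 350. -116.   15.]]
table z [np.float64(1.8), np.float64(-1.1), np.float64(-0.6)]
scene blue z8 zdepth 13 px 396 316 xyr [558.3 565.7  94. ]
scene blue z15 zdepth 16 px 226 192 xyr [600.6  73.3  53.3]
scene blue z66 zdepth 65 px 289 174 xyr [447.3 151.8  30. ]
scene blue z8 zdepth 32 px 217 124 xyr [ 476.4 -147.    31. ]
scene green z66 zdepth 65 px 325 208 xyr [445.2 287.5  29.5]
scene green z8 zdepth 33 px 190 160 xyr [616.1 -80.   30.5]
scene green z15 zdepth 17 px 248 149 xyr [465.3  -7.3  52.9]
plaincup [[607. 209.  60.]]
lidplain [[ 589. -224.   15.]]
jar [[ 459. -298.   76.]]
pink [[726. 113.  15.]]
red1 [[ 730. -185.   15.]]
red2 [[ 354. -112.   15.]]
table z [np.float64(2.7), np.float64(0.6), np.float64(-3.0)]
```

```bash
C="python3 -m crank"
$C '[[0,0,0,0,0,-0.8,0],[0,0,0,0,0,-0.8,0],[0,0,0,0,0,-0.8,0],[0,0,0,0,0,-0.8,0],[0,0,0,0,0,-0.8,0],[0,0,0,0,0,-0.8,0]]' 30
$C '[[0,0,0,0,0,-0.7916,0],[0,0,0,0,0,-0.7916,0],[0,0,0,0,0,-0.7916,0],[0,0,0,0,0,-0.7916,0],[0,0,0,0,0,-0.7916,0],[0,0,0,0,0,-0.7916,0]]'
$C '[[0.5,0.25,0.1,0,0,0,0],[1,0.5,0.2,0,0,0,0],[1,0.5,0.2,0,0,0,0],[1,0.5,0.2,0,0,0,0]]'
python3 -c "
from rig import status as s
s=s.sense();print(s['eef_pos'],s['ee_rot'],s['joints'],s['time_s'])"
```

```text
time_s: 0.7
eef_pos: [165.5, -498.2, 404.5]
ee_rot: [-0.0, 0.89, 0.456, 0.0]
force: [-0.2, 0.7, 0.6]
grip_width: 0.998
grip_force: 0.0
time_s: 1.3
eef_pos: [165.5, -498.2, 404.6]
ee_rot: [-0.0, 0.709, 0.705, 0.0]
force: [-0.1, 0.0, -0.4]
grip_width: 0.997
grip_force: 0.0
time_s: 1.7
eef_pos: [216.2, -397.1, 384.9]
ee_rot: [0.0, 0.708, 0.707, -0.0]
force: [-0.4, -0.3, 0.0]
grip_width: 0.998
grip_force: 0.0
[ 216.20864014 -397.11643308  384.87532945] [ 6.73501962e-05  7.07530248e-01  7.06683057e-01 -3.94776026e-05] [-1.33236179e+00  1.69795125e-01  1.73488528e+00  2.67527531e-06
  1.23675614e+00 -1.33116455e+00] 1.7
```

```bash
C="python3 -m crank"
for i in 1 ; do
$C '[[0.5,0.3,0,0,0,0,0],[1,0.6,0,0,0,0,0],[1,0.6,0,0,0,0,0]]'
$C '[[0.5,0.3,0,0,0,0,0],[1,0.6,0,0,0,0,0],[1,0.6,0,0,0,0,0]]'
$C '[[0.5,0.3,0,0,0,0,0],[1,0.6,0,0,0,0,0],[1,0.6,0,0,0,0,0]]'
$C '[[0.5,0.15,0,0,0,0,0],[1,0.3,0,0,0,0,0],[1,0.3,0,0,0,0,0]]'
$C '[[0.5,0.1,0,0,0,0,0],[1,0.2,0,0,0,0,0],[1,0.2,0,0,0,0,0],[1,0.2,0,0,0,0,0]]'; done | tail -6
```

```text
time_s: 3.3
eef_pos: [446.3, 101.5, 384.7]
ee_rot: [0.0, 0.707, 0.707, -0.0]
force: [0.3, -0.1, 0.2]
grip_width: 1.0
grip_force: 0.0
```

```bash
C="python3 -m crank"
$C '[[0.25,0,0.3,0,0,0,0],[0.49,0.007,0.6,0,0,0,0],[0.49,0.007,0.9,0,0,0,0],[0.49,0.007,0.9,0,0,0,0]]'
$C '[[0,0,0.25,0,0,0,0],[0,0,0.5,0,0,0,0],[0,0,0.75,0,0,0,0],[0,0,0.97,0,0,0,0],[0,0,0.97,0,0,0,0],[0,0,0.97,0,0,0,0]]'
$C '[[0,0,0,0,0,0,0.6],[0,0,0,0,0,0,0.6],[0,0,0,0,0,0,0.6],[0,0,0,0,0,0,0.6],[0,0,0,0,0,0,0.6],[0,0,0,0,0,0,0.6],[0,0,0,0,0,0,0.6],[0,0,0,0,0,0,0.6]]' 30
```

```text
time_s: 3.7
eef_pos: [446.1, 149.2, 291.9]
ee_rot: [-0.002, 0.708, 0.706, -0.003]
force: [-0.6, 0.0, 0.2]
grip_width: 1.0
grip_force: 0.0
time_s: 4.3
eef_pos: [447.2, 149.8, 199.2]
ee_rot: [0.001, 0.708, 0.706, 0.001]
force: [0.5, -0.8, 0.5]
grip_width: 0.999
grip_force: 0.0
time_s: 5.1
eef_pos: [446.6, 150.6, 199.3]
ee_rot: [0.001, 0.707, 0.707, 0.001]
force: [-3.2, -2.1, 10.9]
grip_width: 0.706
grip_force: 30.6
```

```bash
C="python3 -m crank"
$C '[[0,0,-0.1,0,0,0,0.6],[0,0,-0.3,0,0,0,0.6],[0,0,-0.6,0,0,0,0.6],[0,0,-0.9,0,0,0,0.6],[0,0,-0.9,0,0,0,0.6],[0,0,-0.9,0,0,0,0.6]]'
$C '[[-0.15,0.3,0,0,0,0,0.6],[-0.3,0.6,0,0,0,0,0.6],[-0.45,0.9,0,0,0,0,0.6],[-0.45,0.9,0,0,0,0,0.6]]'
$C '[[-0.15,0.3,0,0,0,0,0.6],[-0.32,0.63,0,0,0,0,0.6],[-0.32,0.63,0,0,0,0,0.6],[-0.32,0.63,0,0,0,0,0.6],[-0.32,0.63,0,0,0,0,0.6]]'
python3 - <<'E'
from meas import *
for c in("top","scene"):
    p,d=capture(c);measure(c,p,d);cv2.imwrite(f"pics/{c}1.png",p[:,:,::-1])
print(status.sense()['eef_pos'])
E
```

```text
time_s: 5.7
eef_pos: [446.0, 150.8, 288.3]
ee_rot: [0.0, 0.707, 0.707, 0.001]
force: [-0.1, -0.1, -1.9]
grip_width: 0.708
grip_force: 33.1
time_s: 6.1
eef_pos: [538.3, 104.0, 286.3]
ee_rot: [-0.0, 0.708, 0.706, -0.0]
force: [-1.5, -0.0, -1.6]
grip_width: 0.709
grip_force: 33.4
time_s: 6.6
eef_pos: [598.4, 74.4, 287.0]
ee_rot: [-0.001, 0.707, 0.707, -0.001]
force: [-0.2, 0.6, -1.4]
grip_width: 0.71
grip_force: 33.7
top blue z8 zdepth 33 px 352 201 xyr [ 475.6 -147.5   30.1]
top green z66 zdepth 66 px 197 218 xyr [442.1 283.9  27. ]
top green z8 zdepth 33 px 327 153 xyr [615.6 -81.3  28.3]
scene blue z8 zdepth 14 px 396 316 xyr [554.2 568.8  91.1]
scene blue z66 zdepth 153 px 226 183 xyr [572.   79.1  69.3]
scene green z66 zdepth 65 px 325 208 xyr [451.5 289.4  32.7]
scene green z66 zdepth 219 px 189 161 xyr [634.8 -48.2  20.1]
scene green z66 zdepth 197 px 253 151 xyr [470.2  28.1  34.9]
[598.51376335  74.432383   287.55108209]
```

View pics/scene1.png

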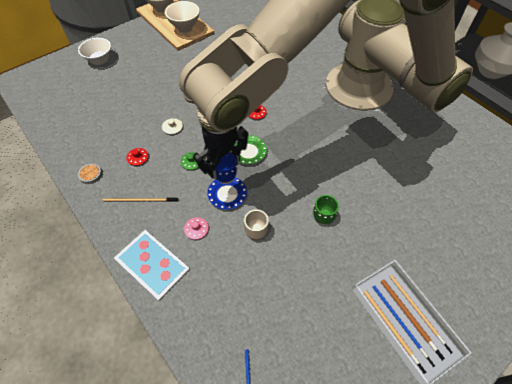

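```bash
C="python3 -m crank"
$C '[[-0.014,0.015,0.2,0,0,0,0.6],[-0.014,0.015,0.4,0,0,0,0.6],[-0.014,0.015,0.6,0,0,0,0.6],[-0.014,0.015,0.72,0,0,0,0.6],[-0.014,0.015,0.78,0,0,0,0.6],[-0.014,0.015,0.78,0,0,0,0.6],[-0.014,0.015,0.78,0,0,0,0.6]]'
$C '[[0,0,0.01,0,0,0,0.6],[0,0,0.015,0,0,0,0.6],[0,0,0.02,0,0,0,0.6],[0,0,0.025,0,0,0,0.6],[0,0,0.025,0,0,0,0.6]]'
```

```text
time_s: 7.4
eef_pos: [600.9, 72.5, 210.6]
ee_rot: [0.0, 0.707, 0.707, 0.0]
force: [0.5, 0.4, -1.1]
grip_width: 0.705
grip_force: 33.7
time_s: 7.9
eef_pos: [600.7, 72.4, 207.2]
ee_rot: [-0.0, 0.707, 0.707, -0.0]
force: [0.4, -0.2, -0.5]
grip_width: 0.706
grip_force: 33.7
```

```bash
C="python3 -m crank"
$C '[[0,0,0.005,0,0,0,0.6],[0,0,0.01,0,0,0,0.6],[0,0,0.01,0,0,0,0.6],[0,0,0.01,0,0,0,0.6]]'
$C '[[0,0,0.005,0,0,0,0.6],[0,0,0.01,0,0,0,0.6],[0,0,0.01,0,0,0,0.6]]'
```

```text
time_s: 8.3
eef_pos: [600.7, 72.4, 206.2]
ee_rot: [-0.0, 0.707, 0.707, -0.0]
force: [-0.5, 0.1, -1.1]
grip_width: 0.708
grip_force: 33.7
time_s: 8.6
eef_pos: [600.7, 72.4, 205.4]
ee_rot: [0.0, 0.707, 0.707, 0.0]
force: [-1.2, -0.0, 1.9]
grip_width: 0.703
grip_force: 33.8
```

```bash
C="python3 -m crank"
$C '[[0,0,0.004,0,0,0,0.6],[0,0,0.004,0,0,0,0.6],[0,0,0.004,0,0,0,0.2],[0,0,0.004,0,0,0,0],[0,0,0.004,0,0,0,0],[0,0,0.004,0,0,0,0],[0,0,0.004,0,0,0,0]]'
$C '[[0,0,-0.15,0,0,0,0],[0,0,-0.3,0,0,0,0],[0,0,-0.6,0,0,0,0],[0,0,-1,0,0,0,0],[0,0,-1,0,0,0,0]]'
$C '[[-0.5,-0.25,-0.3,0,0,0,0],[-1,-0.5,-0.6,0,0,0,0],[-1,-0.6,-0.6,0,0,0,0]]'
$C '[[-0.5,-0.3,0,0,0,0,0],[-1,-0.6,0,0,0,0,0],[-1,-0.6,0,0,0,0,0],[-1,-0.6,0,0,0,0,0]]'
python3 - <<'E'
from meas import *
for c in("top","scene"):
    p,d=capture(c);measure(c,p,d);cv2.imwrite(f"pics/{c}2.png",p[:,:,::-1])
print(status.sense()['eef_pos'])
E
```

```text
time_s: 9.3
eef_pos: [600.7, 72.4, 204.7]
ee_rot: [-0.0, 0.707, 0.707, -0.0]
force: [-0.1, 0.1, -0.2]
grip_width: 0.997
grip_force: 0.0
time_s: 9.8
eef_pos: [601.4, 72.5, 311.9]
ee_rot: [0.004, 0.707, 0.707, 0.004]
force: [0.7, -0.2, -0.1]
grip_width: 0.995
grip_force: 0.0
time_s: 10.1
eef_pos: [539.9, -29.6, 367.5]
ee_rot: [0.002, 0.708, 0.707, 0.001]
force: [0.6, 0.2, -0.5]
grip_width: 1.001
grip_force: 0.0
time_s: 10.5
eef_pos: [479.7, -129.2, 365.9]
ee_rot: [0.001, 0.708, 0.706, 0.0]
force: [-0.1, -0.4, -1.4]
grip_width: 1.0
grip_force: 0.0
top blue z66 zdepth 427 px 351 201 xyr [ 485.1 -115.8   38.6]
top blue z66 zdepth 72 px 274 159 xyr [589.8  70.3  37.7]
top green z66 zdepth 67 px 198 218 xyr [443.3 284.5  27.3]
top green z15 zdepth 17 px 304 207 xyr [464.5  -8.2  50.6]
top green z8 zdepth 33 px 327 153 xyr [615.6 -80.8  28.3]
scene blue z8 zdepth 14 px 396 316 xyr [558.3 565.7  94. ]
scene blue z66 zdepth 71 px 226 190 xyr [601.1  89.5  43.2]
scene blue z8 zdepth 32 px 217 124 xyr [ 476.3 -147.1   31.1]
scene green z66 zdepth 65 px 325 208 xyr [446.3 288.4  30.1]
scene green z8 zdepth 33 px 191 160 xyr [616.  -80.   30.5]
scene green z15 zdepth 16 px 248 149 xyr [465.2  -7.6  53. ]
[ 480.78870047 -127.38159513  365.48589662]
```

View pics/scene2.png

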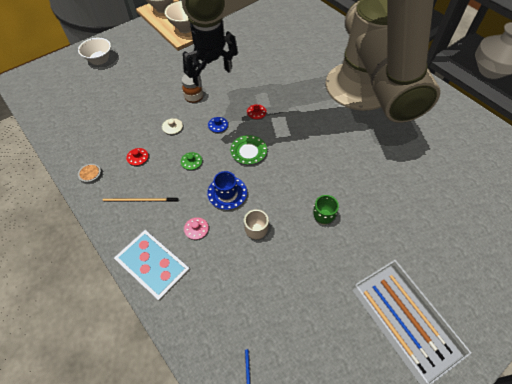

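```bash
cat > rim.py <<'E'
from meas import *
def rim(cam,p,d,x,y,z,R):
    C=cloud(cam,d);g=((np.hypot(C[:,:,0]-x,C[:,:,1]-y)<R+8)&(abs(C[:,:,2]-z)<5)).astype(np.uint8)
    k=max(cv2.findContours(g,cv2.RETR_EXTERNAL,cv2.CHAIN_APPROX_NONE)[0],key=cv2.contourArea)
    return np.round(fit(onplane(cam,cv2.convexHull(k).reshape(-1,2),z)),1)
def look(*items):
    for c in("top","scene"):
        p,d=capture(c)
        for it in items: print(c,it,rim(c,p,d,*it))
    s=status.sense();print(s['eef_pos'],s['time_s']);return p
E
C="python3 -m crank"
python3 -c "
from rim import *
look((600,73,72,30),(600,73,15,54),(465,-8,15,54))"
$C '[[-0.1,-0.024,0.4,0,0,0,0.3],[-0.198,-0.048,0.8,0,0,0,0.3],[-0.198,-0.048,1,0,0,0,0.3],[-0.198,-0.048,1,0,0,0,0.3],[-0.198,-0.048,1,0,0,0,0.3]]'
$C '[[0,0,0.2,0,0,0,0.3],[0,0,0.4,0,0,0,0.3],[0,0,0.4,0,0,0,0.3],[0,0,0.4,0,0,0,0.3]]'
```

```text
top (600, 73, 72, 30) [601.3  70.9  28.7]
top (600, 73, 15, 54) [600.3  71.8  52.3]
top (465, -8, 15, 54) [465.9  -8.9  53.2]
scene (600, 73, 72, 30) [602.6  73.9  30. ]
scene (600, 73, 15, 54) [600.   73.6  52.8]
scene (465, -8, 15, 54) [464.6  -7.1  52.8]
[ 481.09689891 -126.73988307  365.10280328] 10.7
time_s: 11.2
eef_pos: [476.5, -146.9, 265.5]
ee_rot: [0.0, 0.707, 0.708, 0.0]
force: [0.4, -0.1, 1.0]
grip_width: 0.696
grip_force: 0.0
time_s: 11.6
eef_pos: [476.5, -147.3, 226.3]
ee_rot: [0.001, 0.707, 0.707, 0.0]
force: [0.5, -1.0, 0.5]
grip_width: 0.7
grip_force: 0.0
```

```bash
C="python3 -m crank"
$C '[[0,0,0.2,0,0,0,0.3],[0,0,0.32,0,0,0,0.3],[0,0,0.38,0,0,0,0.3],[0,0,0.38,0,0,0,0.3],[0,0,0.38,0,0,0,0.3]]'
$C '[[0,0,0,0,0,0,1],[0,0,0,0,0,0,1],[0,0,0,0,0,0,1],[0,0,0,0,0,0,1],[0,0,0,0,0,0,1],[0,0,0,0,0,0,1],[0,0,0,0,0,0,1],[0,0,0,0,0,0,1],[0,0,0,0,0,0,1]]' 30
python3 -c "
from rim import *
p=look();cv2.imwrite('pics/s3.png',cv2.resize(p[70:190,160:290,::-1],None,fx=4,fy=4))"
```

```text
time_s: 12.1
eef_pos: [476.2, -147.5, 187.4]
ee_rot: [0.0, 0.707, 0.707, 0.0]
force: [0.4, 0.1, 0.4]
grip_width: 0.695
grip_force: 0.0
time_s: 13.0
eef_pos: [476.0, -147.5, 187.2]
ee_rot: [0.0, 0.707, 0.707, 0.0]
force: [-1.7, 0.7, 5.8]
grip_width: 0.21
grip_force: 29.3
[ 476.00273111 -147.43415381  187.23942824] 13.1
```

View pics/s3.png

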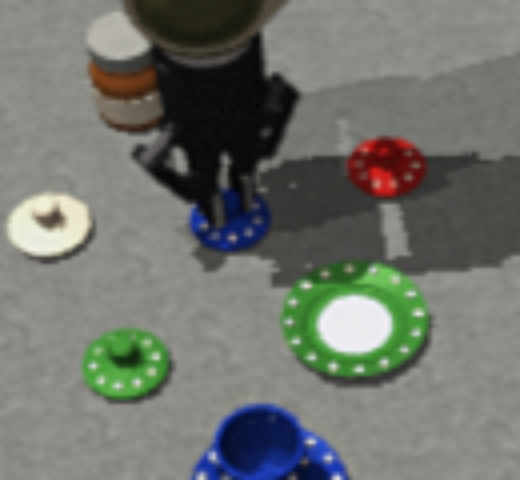

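```bash
C="python3 -m crank"
$C '[[0,0,-0.1,0,0,0,1],[0,0,-0.3,0,0,0,1],[0,0,-0.6,0,0,0,1],[0,0,-1,0,0,0,1],[0,0,-1,0,0,0,1]]' 40
$C '[[0.3,0.15,-0.1,0,0,0,1],[0.6,0.3,-0.2,0,0,0,1],[0.9,0.5,-0.2,0,0,0,1],[0.9,0.5,-0.2,0,0,0,1]]'
$C '[[0.3,0.15,0,0,0,0,1],[0.6,0.3,0,0,0,0,1],[0.9,0.5,0,0,0,0,1],[0.9,0.5,0,0,0,0,1]]'
$C '[[0.2,0.12,0,0,0,0,1],[0.4,0.247,0,0,0,0,1],[0.4,0.247,0,0,0,0,1],[0.4,0.247,0,0,0,0,1],[0.4,0.247,0,0,0,0,1]]'
python3 -c "
from rim import *
p=look();cv2.imwrite('pics/s4.png',cv2.resize(p[90:220,160:290,::-1],None,fx=4,fy=4))"
```

```text
time_s: 13.6
eef_pos: [476.7, -147.7, 291.7]
ee_rot: [0.004, 0.707, 0.707, 0.001]
force: [-0.7, -0.2, -1.9]
grip_width: 0.213
grip_force: 39.1
time_s: 14.0
eef_pos: [526.9, -54.6, 306.8]
ee_rot: [0.0, 0.706, 0.708, 0.0]
force: [-0.7, -1.5, 0.0]
grip_width: 0.21
grip_force: 39.2
time_s: 14.4
eef_pos: [576.7, 35.0, 306.3]
ee_rot: [-0.0, 0.706, 0.708, 0.0]
force: [0.4, -0.5, -0.9]
grip_width: 0.213
grip_force: 39.3
time_s: 14.9
eef_pos: [600.2, 71.5, 306.6]
ee_rot: [-0.0, 0.707, 0.707, -0.0]
force: [-0.0, -0.7, 0.1]
grip_width: 0.212
grip_force: 39.3
[600.33702243  71.65999311 306.84204906] 15.0
```

View pics/s4.png

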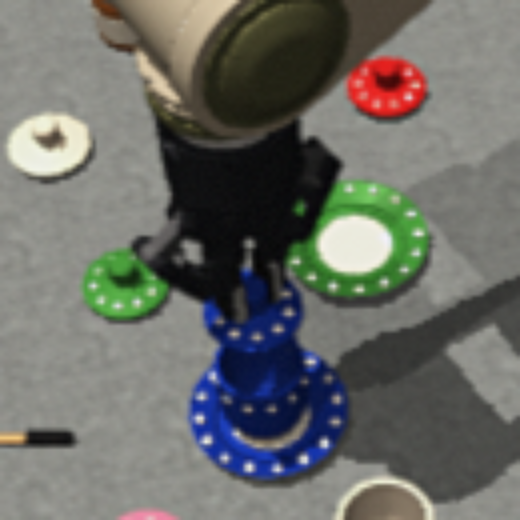

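```bash
C="python3 -m crank"
$C '[[0.007,0.004,0.15,0,0,0,1],[0.007,0.004,0.3,0,0,0,1],[0.007,0.004,0.4,0,0,0,1],[0.007,0.004,0.45,0,0,0,1],[0.007,0.004,0.45,0,0,0,1],[0.007,0.004,0.45,0,0,0,1]]'
$C '[[0,0,0.01,0,0,0,1],[0,0,0.02,0,0,0,1],[0,0,0.03,0,0,0,1],[0,0,0.04,0,0,0,1],[0,0,0.05,0,0,0,1],[0,0,0.05,0,0,0,1]]'
```

```text
time_s: 15.6
eef_pos: [601.1, 73.2, 262.4]
ee_rot: [0.0, 0.707, 0.707, 0.0]
force: [-0.2, 0.2, -0.1]
grip_width: 0.212
grip_force: 39.3
time_s: 16.2
eef_pos: [601.0, 73.3, 256.6]
ee_rot: [-0.0, 0.707, 0.707, -0.0]
force: [-0.1, 0.1, -1.4]
grip_width: 0.211
grip_force: 39.3
```

```bash
C="python3 -m crank"
$C '[[-0.005,0,0.005,0,0,0,1],[-0.005,0,0.012,0,0,0,1],[-0.005,0,0.02,0,0,0,1],[-0.005,0,0.027,0,0,0,1],[-0.005,0,0.027,0,0,0,1]]'
$C '[[0,0,0.003,0,0,0,1],[0,0,0.006,0,0,0,1],[0,0,0.006,0,0,0,1]]'
```

```text
time_s: 16.7
eef_pos: [601.0, 72.8, 254.0]
ee_rot: [-0.0, 0.707, 0.707, -0.0]
force: [0.3, 0.4, -1.4]
grip_width: 0.209
grip_force: 39.3
time_s: 17.0
eef_pos: [601.0, 72.8, 253.5]
ee_rot: [-0.0, 0.707, 0.707, -0.0]
force: [0.5, -0.6, -0.2]
grip_width: 0.211
grip_force: 39.3
```

```bash
C="python3 -m crank"
$C '[[0,0,0.003,0,0,0,1],[0,0,0.006,0,0,0,1],[0,0,0.006,0,0,0,1]]'
$C '[[0,0,0.003,0,0,0,1],[0,0,0.005,0,0,0,1],[0,0,0.005,0,0,0,1]]'
```

```text
time_s: 17.3
eef_pos: [601.1, 72.8, 253.3]
ee_rot: [0.0, 0.707, 0.707, 0.0]
force: [-1.5, 0.8, 4.2]
grip_width: 0.212
grip_force: 39.7
time_s: 17.6
eef_pos: [601.1, 72.8, 253.3]
ee_rot: [0.0, 0.707, 0.707, 0.0]
force: [-3.0, -0.0, 8.3]
grip_width: 0.21
grip_force: 40.2
```

```bash
C="python3 -m crank"
$C '[[0,0,0,0,0,0,0.6],[0,0,0,0,0,0,0.5],[0,0,0,0,0,0,0.5],[0,0,0,0,0,0,0.5],[0,0,0,0,0,0,0.5]]'
$C '[[0,0,-0.15,0,0,0,0.5],[0,0,-0.3,0,0,0,0.5],[0,0,-0.5,0,0,0,0.5],[0,0,-1,0,0,0,0],[0,0,-1,0,0,0,0]]'
$C '[[0.4,-0.3,0,0,0,0,0],[0.8,-0.6,0,0,0,0,0],[0.8,-0.6,0,0,0,0,0]]'
$C '[[0.4,-0.3,0,0,0,0,0],[0.8,-0.6,0,0,0,0,0],[0.8,-0.6,0,0,0,0,0]]'
$C '[[0.25,-0.18,0.3,0,0,0,0],[0.5,-0.36,0.6,0,0,0,0],[0.5,-0.36,0.6,0,0,0,0],[0.5,-0.36,0.6,0,0,0,0]]'
python3 -c "
from rim import *
p=look((444,286,66,30),(600,73,15,54),(600,73,80,31));cv2.imwrite('pics/s5.png',cv2.resize(p[90:250,160:360,::-1],None,fx=3.5,fy=3.5))"
```

```text
time_s: 18.1
eef_pos: [601.0, 72.8, 252.3]
ee_rot: [-0.0, 0.707, 0.707, -0.0]
force: [0.2, 0.7, -0.9]
grip_width: 0.502
grip_force: 0.0
time_s: 18.6
eef_pos: [601.6, 72.8, 358.8]
ee_rot: [0.004, 0.707, 0.707, 0.004]
force: [0.3, -0.3, -0.3]
grip_width: 0.824
grip_force: 0.0
time_s: 18.9
eef_pos: [538.3, 156.4, 352.5]
ee_rot: [-0.001, 0.706, 0.709, -0.0]
force: [1.0, -0.6, -0.8]
grip_width: 1.002
grip_force: 0.0
time_s: 19.2
eef_pos: [478.3, 236.1, 352.5]
ee_rot: [-0.001, 0.705, 0.709, 0.0]
force: [0.4, -0.8, 0.5]
grip_width: 0.998
grip_force: 0.0
time_s: 19.6
eef_pos: [445.4, 282.7, 292.3]
ee_rot: [0.0, 0.707, 0.707, -0.0]
force: [0.2, 0.4, 0.7]
grip_width: 1.0
grip_force: 0.0Traceback (most recent call last):
  File "<string>", line 3, in <module>
    p=look((444,286,66,30),(600,73,15,54),(600,73,80,31));cv2.imwrite('pics/s5.png',cv2.resize(p[90:250,160:360,::-1],None,fx=3.5,fy=3.5))
  File "rim.py", line 9, in look
    for it in items: print(c,it,rim(c,p,d,*it))
                                ~~~^^^^^^^^^^^
  File "rim.py", line 4, in rim
    k=max(cv2.findContours(g,cv2.RETR_EXTERNAL,cv2.CHAIN_APPROX_NONE)[0],key=cv2.contourArea)
ValueError: max() iterable argument is empty
```

```bash
C="python3 -m crank"
python3 -c "
from rim import *
p=look();cv2.imwrite('pics/s5.png',cv2.resize(p[90:250,160:360,::-1],None,fx=3.5,fy=3.5))"
$C '[[0.035,-0.009,0.25,0,0,0,0],[0.035,-0.009,0.5,0,0,0,0],[0.035,-0.009,0.75,0,0,0,0],[0.035,-0.009,0.93,0,0,0,0],[0.035,-0.009,0.93,0,0,0,0],[0.035,-0.009,0.93,0,0,0,0]]'
$C '[[0,0,0,0,0,0,0.6],[0,0,0,0,0,0,0.6],[0,0,0,0,0,0,0.6],[0,0,0,0,0,0,0.6],[0,0,0,0,0,0,0.6],[0,0,0,0,0,0,0.6],[0,0,0,0,0,0,0.6]]' 30
```

```text
[445.95705889 282.07534205 293.34741004] 19.75
time_s: 20.35
eef_pos: [444.8, 286.0, 200.4]
ee_rot: [0.0, 0.707, 0.707, 0.001]
force: [-0.6, -0.5, -0.3]
grip_width: 1.001
grip_force: 0.0
time_s: 21.05
eef_pos: [444.4, 286.3, 200.8]
ee_rot: [0.001, 0.707, 0.707, 0.001]
force: [-1.3, -2.1, 6.1]
grip_width: 0.689
grip_force: 31.9
```

View pics/s5.png

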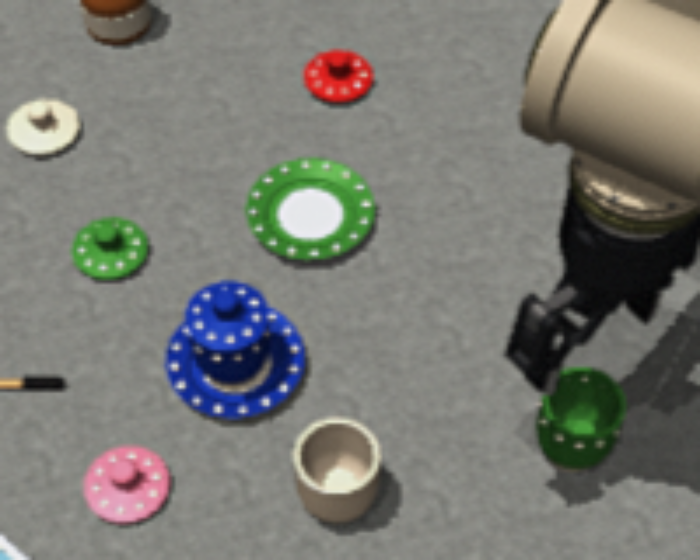

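```bash
C="python3 -m crank"
$C '[[0,0,-0.1,0,0,0,0.6],[0,0,-0.3,0,0,0,0.6],[0,0,-0.6,0,0,0,0.6],[0,0,-0.95,0,0,0,0.6],[0,0,-0.95,0,0,0,0.6]]'
$C '[[-0.3,0,0,0,0,0,0.6],[-0.6,0,0,0,0,0,0.6],[-1,0,0,0,0,0,0.6],[-1,0,0,0,0,0,0.6]]'
$C '[[-0.4,0.05,0,0,0,0,0.6],[-0.8,0.1,0,0,0,0,0.6],[-1,0.1,0,0,0,0,0.6],[-1,0.1,0,0,0,0,0.6]]'
$C '[[-0.3,0.05,0,0,0,0,0.6],[-0.6,0.1,0,0,0,0,0.6],[-0.94,0.1,0,0,0,0,0.6],[-0.94,0.1,0,0,0,0,0.6],[-0.94,0.1,0,0,0,0,0.6],[-0.94,0.1,0,0,0,0,0.6]]'
```

```text
time_s: 21.55
eef_pos: [444.7, 286.6, 299.5]
ee_rot: [0.002, 0.707, 0.707, 0.004]
force: [1.3, -0.4, -2.2]
grip_width: 0.691
grip_force: 32.9
time_s: 21.95
eef_pos: [444.1, 183.4, 294.4]
ee_rot: [0.0, 0.708, 0.706, -0.001]
force: [-0.0, 0.1, -0.5]
grip_width: 0.686
grip_force: 32.9
time_s: 22.35
eef_pos: [454.2, 84.9, 294.4]
ee_rot: [0.0, 0.708, 0.706, -0.0]
force: [-0.5, 0.3, -1.3]
grip_width: 0.688
grip_force: 32.9
time_s: 22.95
eef_pos: [464.1, -6.5, 294.4]
ee_rot: [-0.0, 0.707, 0.708, 0.0]
force: [-0.9, -0.2, -1.0]
grip_width: 0.688
grip_force: 32.9
```

```bash
C="python3 -m crank"
$C '[[-0.012,0.005,0.2,0,0,0,0.6],[-0.012,0.005,0.4,0,0,0,0.6],[-0.012,0.005,0.6,0,0,0,0.6],[-0.012,0.005,0.75,0,0,0,0.6],[-0.012,0.005,0.83,0,0,0,0.6],[-0.012,0.005,0.83,0,0,0,0.6],[-0.012,0.005,0.83,0,0,0,0.6],[-0.012,0.005,0.83,0,0,0,0.6]]'
$C '[[0,0,0.01,0,0,0,0.6],[0,0,0.015,0,0,0,0.6],[0,0,0.02,0,0,0,0.6],[0,0,0.025,0,0,0,0.6],[0,0,0.025,0,0,0,0.6]]'
```

```text
time_s: 23.75
eef_pos: [464.8, -8.8, 212.1]
ee_rot: [0.001, 0.707, 0.707, 0.0]
force: [-0.3, -0.5, -1.4]
grip_width: 0.692
grip_force: 32.9
time_s: 24.25
eef_pos: [464.6, -8.9, 208.8]
ee_rot: [-0.0, 0.707, 0.707, -0.0]
force: [0.2, 0.5, -1.9]
grip_width: 0.69
grip_force: 32.9
```

```bash
C="python3 -m crank"
$C '[[0.007,0,0.004,0,0,0,0.6],[0.007,0,0.01,0,0,0,0.6],[0.007,0,0.014,0,0,0,0.6],[0.007,0,0.014,0,0,0,0.6]]'
$C '[[0,0,0.003,0,0,0,0.6],[0,0,0.006,0,0,0,0.6],[0,0,0.006,0,0,0,0.6]]'
```

```text
time_s: 24.65
eef_pos: [464.6, -8.2, 207.4]
ee_rot: [-0.0, 0.707, 0.707, -0.0]
force: [0.9, -0.0, -2.2]
grip_width: 0.69
grip_force: 32.9
time_s: 24.95
eef_pos: [464.6, -8.2, 206.9]
ee_rot: [-0.0, 0.707, 0.707, -0.0]
force: [-0.5, 0.5, -0.6]
grip_width: 0.687
grip_force: 32.9
```

```bash
C="python3 -m crank"
$C '[[0,0,0.003,0,0,0,0.6],[0,0,0.006,0,0,0,0.6],[0,0,0.006,0,0,0,0.6]]'
```

```text
time_s: 25.25
eef_pos: [464.6, -8.2, 206.8]
ee_rot: [0.0, 0.707, 0.707, -0.0]
force: [-2.4, -0.5, 7.1]
grip_width: 0.688
grip_force: 33.6
```

```bash
C="python3 -m crank"
$C '[[0,0,0,0,0,0,0.2],[0,0,0,0,0,0,0],[0,0,0,0,0,0,0],[0,0,0,0,0,0,0],[0,0,0,0,0,0,0]]'
$C '[[0,0,-0.15,0,0,0,0],[0,0,-0.3,0,0,0,0],[0,0,-0.6,0,0,0,0],[0,0,-1,0,0,0,0],[0,0,-1,0,0,0,0]]'
$C '[[-0.2,0.4,0,0,0,0,0.3],[-0.4,0.8,0,0,0,0,0.3],[-0.4,0.8,0,0,0,0,0.3]]'
$C '[[-0.15,0.35,0,0,0,0,0.3],[-0.32,0.71,0,0,0,0,0.3],[-0.32,0.71,0,0,0,0,0.3],[-0.32,0.71,0,0,0,0,0.3],[-0.32,0.71,0,0,0,0,0.3]]'
python3 -c "
from rim import *
p=look();cv2.imwrite('pics/s6.png',cv2.resize(p[90:250,160:360,::-1],None,fx=3.5,fy=3.5))
p,d=capture('scene');print(rim('scene',p,d,465,-8,72,30),rim('scene',p,d,465,-8,15,54))
p,d=capture('top');print(rim('top',p,d,465,-8,72,30),rim('top',p,d,465,-8,15,54))"
```

```text
time_s: 25.75
eef_pos: [464.6, -8.2, 206.2]
ee_rot: [-0.0, 0.707, 0.707, -0.0]
force: [0.8, 0.3, -0.1]
grip_width: 0.999
grip_force: 0.0
time_s: 26.25
eef_pos: [465.4, -8.3, 310.5]
ee_rot: [0.004, 0.707, 0.707, 0.002]
force: [0.4, -0.8, -0.0]
grip_width: 0.998
grip_force: 0.0
time_s: 26.55
eef_pos: [547.3, -50.3, 305.1]
ee_rot: [0.001, 0.708, 0.707, 0.0]
force: [-0.4, 0.8, -0.8]
grip_width: 0.699
grip_force: 0.0
time_s: 27.05
eef_pos: [614.8, -79.6, 305.9]
ee_rot: [-0.001, 0.707, 0.707, -0.0]
force: [-0.1, -0.3, -0.3]
grip_width: 0.697
grip_force: 0.0
[614.96681149 -79.63864919 306.49526307] 27.15
[467.6  -5.1  30.4] [464.7  -7.   52.7]
[469.3  -8.6  27.7] [466.4  -7.3  52.1]
```

View pics/s6.png

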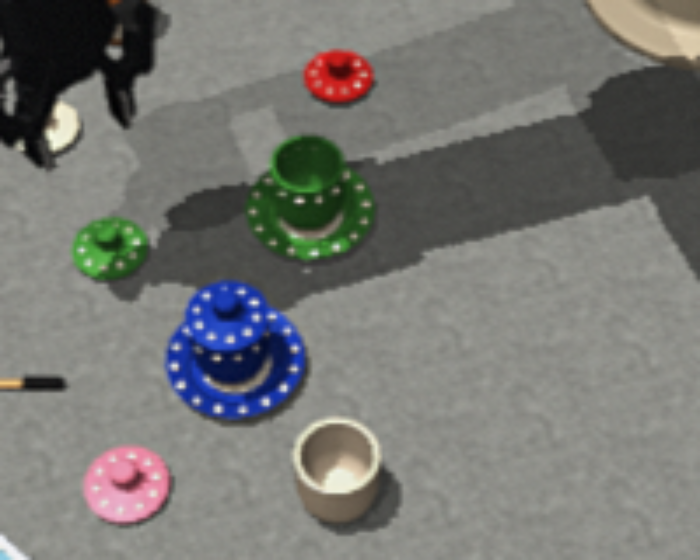

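```bash
python3 -c "
from rim import *
for c in('top','scene'):
    p,d=capture(c);C=cloud(c,d)
    g=((np.hypot(C[:,:,0]-466,C[:,:,1]+8)<42)&(C[:,:,2]>68.5)&(C[:,:,2]<80))
    P=C[g];print(c,g.sum(),P[:,2].min(),np.percentile(P[:,2],[5,50,95]),fit(P), P[:,:2].min(0),P[:,:2].max(0))
    if c=='top':
        q=p[150:250,240:400,::-1];q=cv2.resize(q,None,fx=5,fy=5,interpolation=cv2.INTER_CUBIC);cv2.imwrite('pics/t6.png',q)
"
```

```text
top 91 68.52726335666875 [68.82946533 71.7736932  75.04607148] (np.float64(467.2483615536196), np.float64(-8.773933271799251), np.float64(27.616815361105644)) [439.69307044 -36.09063332] [496.16967564  20.59749974]
scene 90 68.50520891447695 [68.768138   71.19015383 73.84292349] (np.float64(466.3520526400927), np.float64(-6.538597672264586), np.float64(27.75747825011661)) [436.96592013 -36.7292602 ] [496.1343292   22.75156047]
```

View pics/t6.png

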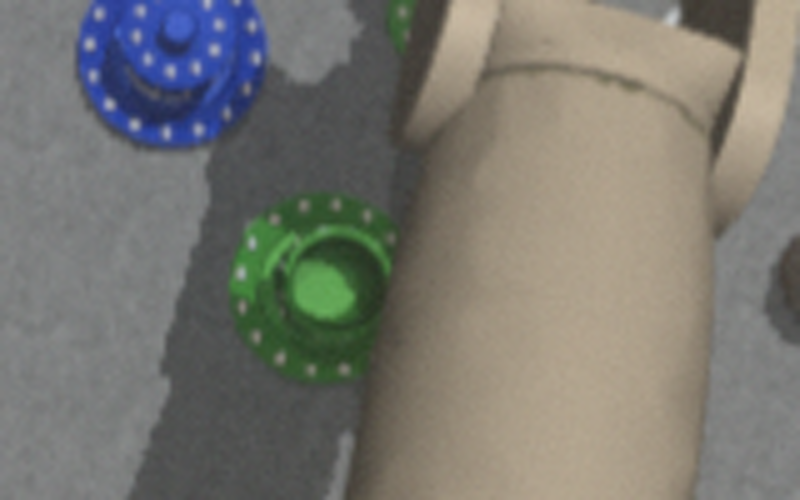

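```bash
C="python3 -m crank"
$C '[[-0.009,0.009,0.4,0,0,0,0.3],[-0.009,0.009,0.8,0,0,0,0.3],[-0.009,0.009,0.9,0,0,0,0.3],[-0.009,0.009,0.9,0,0,0,0.3],[-0.009,0.009,0.9,0,0,0,0.3]]'
$C '[[0,0,0.15,0,0,0,0.3],[0,0,0.26,0,0,0,0.3],[0,0,0.28,0,0,0,0.3],[0,0,0.28,0,0,0,0.3],[0,0,0.28,0,0,0,0.3]]'
```

```text
time_s: 27.85
eef_pos: [617.0, -81.2, 218.3]
ee_rot: [0.001, 0.707, 0.707, 0.001]
force: [-0.2, -0.3, 0.5]
grip_width: 0.695
grip_force: 0.0
time_s: 28.35
eef_pos: [616.7, -81.1, 188.6]
ee_rot: [0.0, 0.707, 0.707, 0.0]
force: [-0.3, -1.0, 1.3]
grip_width: 0.695
grip_force: 0.0
```

```bash
C="python3 -m crank"
$C '[[0.006,-0.006,0.01,0,0,0,0.3],[0.006,-0.006,0.01,0,0,0,0.3],[0.006,-0.006,0.01,0,0,0,1],[0.006,-0.006,0.01,0,0,0,1],[0.006,-0.006,0.01,0,0,0,1],[0.006,-0.006,0.01,0,0,0,1],[0.006,-0.006,0.01,0,0,0,1],[0.006,-0.006,0.01,0,0,0,1],[0.006,-0.006,0.01,0,0,0,1],[0.006,-0.006,0.01,0,0,0,1],[0.006,-0.006,0.01,0,0,0,1]]' 30
$C '[[0,0,-0.1,0,0,0,1],[0,0,-0.3,0,0,0,1],[0,0,-0.6,0,0,0,1],[0,0,-1,0,0,0,1],[0,0,-1,0,0,0,1]]' 40
$C '[[0.2,-0.3,-0.1,0,0,0,1],[0.4,-0.6,-0.2,0,0,0,1],[0.4,-0.8,-0.2,0,0,0,1],[0.4,-0.8,-0.2,0,0,0,1]]'
$C '[[0.2,-0.3,0,0,0,0,1],[0.33,-0.6,0,0,0,0,1],[0.33,-0.71,0,0,0,0,1],[0.33,-0.71,0,0,0,0,1],[0.33,-0.71,0,0,0,0,1],[0.33,-0.71,0,0,0,0,1]]'
python3 -c "
from rim import *
p=look();cv2.imwrite('pics/s7.png',cv2.resize(p[60:220,160:360,::-1],None,fx=3.5,fy=3.5))"
```

```text
time_s: 29.45
eef_pos: [616.0, -80.5, 187.5]
ee_rot: [0.0, 0.707, 0.707, 0.0]
force: [-1.8, 1.2, 4.8]
grip_width: 0.217
grip_force: 29.6
time_s: 29.95
eef_pos: [616.6, -80.6, 293.1]
ee_rot: [0.004, 0.707, 0.707, 0.002]
force: [0.6, -0.1, -0.8]
grip_width: 0.211
grip_force: 39.1
time_s: 30.35
eef_pos: [534.4, -39.9, 307.4]
ee_rot: [-0.001, 0.707, 0.707, -0.0]
force: [-0.3, -0.0, -0.9]
grip_width: 0.21
grip_force: 39.3
time_s: 30.95
eef_pos: [465.8, -7.9, 307.2]
ee_rot: [0.0, 0.707, 0.707, 0.0]
force: [1.3, -0.1, -0.8]
grip_width: 0.215
grip_force: 39.4
[465.545355    -7.79189206 307.12715378] 31.05
```

View pics/s7.png

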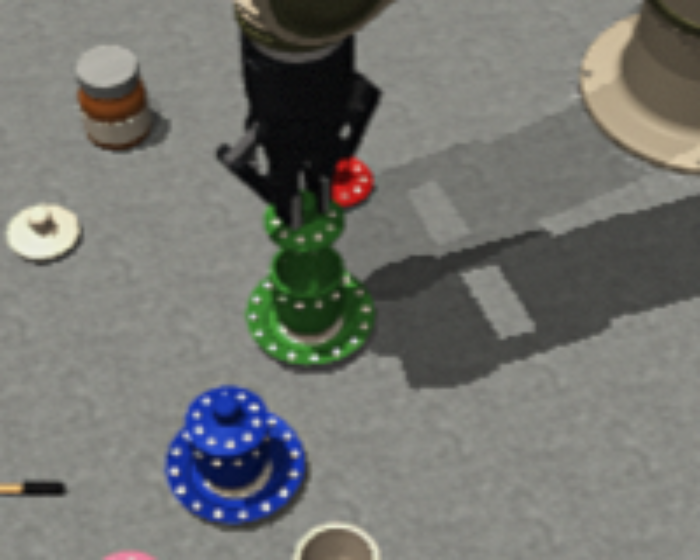

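```bash
C="python3 -m crank"
$C '[[0,-0.002,0.15,0,0,0,1],[0,-0.002,0.3,0,0,0,1],[0,-0.002,0.4,0,0,0,1],[0,-0.002,0.45,0,0,0,1],[0,-0.002,0.45,0,0,0,1],[0,-0.002,0.45,0,0,0,1]]'
$C '[[0,0,0.01,0,0,0,1],[0,0,0.02,0,0,0,1],[0,0,0.03,0,0,0,1],[0,0,0.04,0,0,0,1],[0,0,0.05,0,0,0,1],[0,0,0.05,0,0,0,1]]'
```

```text
time_s: 31.65
eef_pos: [464.9, -7.6, 262.7]
ee_rot: [0.0, 0.707, 0.707, 0.0]
force: [0.4, 0.4, -0.8]
grip_width: 0.213
grip_force: 39.4
time_s: 32.25
eef_pos: [464.7, -7.5, 257.2]
ee_rot: [-0.0, 0.707, 0.707, -0.0]
force: [0.6, 0.0, -0.7]
grip_width: 0.212
grip_force: 39.4
```

```bash
C="python3 -m crank"
$C '[[-0.003,0.002,0.005,0,0,0,1],[-0.003,0.002,0.012,0,0,0,1],[-0.003,0.002,0.02,0,0,0,1],[-0.003,0.002,0.028,0,0,0,1],[-0.003,0.002,0.028,0,0,0,1]]'
$C '[[0,0,0.003,0,0,0,1],[0,0,0.006,0,0,0,1],[0,0,0.006,0,0,0,1]]'
$C '[[0,0,0.003,0,0,0,1],[0,0,0.004,0,0,0,1],[0,0,0.004,0,0,0,1]]'
```

```text
time_s: 32.75
eef_pos: [464.9, -7.8, 254.4]
ee_rot: [-0.0, 0.707, 0.707, -0.0]
force: [-0.3, -1.0, -0.2]
grip_width: 0.217
grip_force: 39.4
time_s: 33.05
eef_pos: [464.9, -7.8, 253.9]
ee_rot: [-0.0, 0.707, 0.707, -0.0]
force: [-0.9, -0.0, -0.4]
grip_width: 0.217
grip_force: 39.4
time_s: 33.35
eef_pos: [464.9, -7.8, 253.5]
ee_rot: [0.0, 0.707, 0.707, 0.0]
force: [-0.3, 0.1, -0.1]
grip_width: 0.21
grip_force: 39.5
```

```bash
C="python3 -m crank"
$C '[[0,0,0.003,0,0,0,1],[0,0,0.006,0,0,0,1],[0,0,0.006,0,0,0,1]]'
```

```text
time_s: 33.65
eef_pos: [465.0, -7.8, 253.5]
ee_rot: [0.0, 0.707, 0.707, 0.0]
force: [-2.3, 0.9, 6.8]
grip_width: 0.208
grip_force: 40.2
```

Seated, so I'll release, retreat and check.

```bash
C="python3 -m crank"
$C '[[0,0,0,0,0,0,0.6],[0,0,0,0,0,0,0.5],[0,0,0,0,0,0,0.5],[0,0,0,0,0,0,0.5],[0,0,0,0,0,0,0.5]]'
$C '[[0,0,-0.15,0,0,0,0.5],[0,0,-0.3,0,0,0,0.5],[0,0,-0.5,0,0,0,0.5],[0,0,-1,0,0,0,0.5],[0,0,-1,0,0,0,0.5]]'
$C '[[-0.4,-0.2,-0.2,0,0,0,0],[-0.8,-0.4,-0.4,0,0,0,0],[-1,-0.5,-0.4,0,0,0,0],[-1,-0.5,-0.4,0,0,0,0]]'
$C '[[-0.4,-0.1,0,0,0,0,0],[-0.8,-0.2,0,0,0,0,0],[-1,-0.3,0,0,0,0,0],[-1,-0.3,0,0,0,0,0]]'
$C '[[-0.4,-0.1,0,0,0,0,0],[-0.8,-0.2,0,0,0,0,0],[-1,-0.3,0,0,0,0,0],[-1,-0.3,0,0,0,0,0],[-1,-0.3,0,0,0,0,0]]'
python3 -c "
from rim import *
from meas import *
p=look((600,73,15,54),(465,-8,15,54))
q=p[60:240,160:360,::-1];t,_=capture('top');t=t[100:260,200:400,::-1]
cv2.imwrite('pics/f.png',np.hstack([cv2.resize(q,(400,360)),cv2.resize(t,(400,360))]))
for c in('top','scene'):
  C=cloud(c,capture(c)[1])
  for x,y in((600,73),(465,-8)):
    r=np.hypot(C[:,:,0]-x,C[:,:,1]-y)<40
    for lo,hi in((71,79),(90,105)):
      P=C[r&(C[:,:,2]>lo)&(C[:,:,2]<hi)];print(c,x,lo,len(P),np.median(P,0).round(1),P[:,2].max().round(1))
"
```

```text
time_s: 34.15
eef_pos: [464.9, -7.8, 252.8]
ee_rot: [-0.0, 0.707, 0.707, -0.0]
force: [-0.5, -1.2, -0.1]
grip_width: 0.5
grip_force: 0.0
time_s: 34.65
eef_pos: [465.6, -7.9, 358.0]
ee_rot: [0.004, 0.707, 0.707, 0.002]
force: [0.4, -0.1, -1.1]
grip_width: 0.499
grip_force: 0.0
time_s: 35.05
eef_pos: [414.1, -109.6, 393.2]
ee_rot: [0.001, 0.708, 0.706, -0.0]
force: [0.6, -0.7, 0.2]
grip_width: 0.999
grip_force: 0.0
time_s: 35.45
eef_pos: [384.5, -209.3, 392.4]
ee_rot: [-0.0, 0.708, 0.706, -0.0]
force: [-0.5, -0.2, -0.2]
grip_width: 0.999
grip_force: 0.0
time_s: 35.95
eef_pos: [355.5, -307.0, 392.6]
ee_rot: [-0.0, 0.707, 0.707, 0.0]
force: [0.3, 0.5, 0.0]
grip_width: 1.0
grip_force: 0.0
top (600, 73, 15, 54) [600.3  71.8  52.3]
top (465, -8, 15, 54) [466.   -8.9  53.2]
scene (600, 73, 15, 54) [600.   73.6  52.8]
scene (465, -8, 15, 54) [464.7  -7.   52.7]
[ 355.60300519 -306.61476295  392.81774041] 36.05
top 600 71 290 [601.7  74.7  76.6] 79.0
top 600 90 46 [601.3  71.2  97.4] 101.5
top 465 71 298 [467.2  -7.6  76. ] 79.0
top 465 90 48 [467.5  -7.9  97.9] 102.7
scene 600 71 291 [607.9  80.6  76.1] 79.0
scene 600 90 50 [603.7  76.8  96.9] 100.0
scene 465 71 228 [471.8  -1.1  76.2] 79.0
scene 465 90 40 [468.3  -6.   96.4] 99.8
```

View pics/f.png

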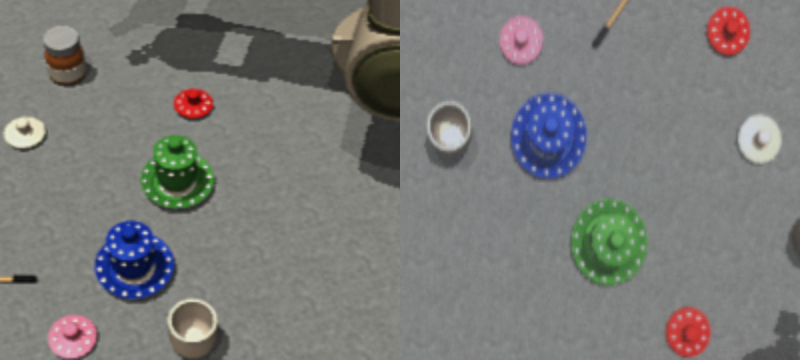

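```bash
python3 -c "
from rig import ticket
print(ticket.finish_job())"
```

```text
the job is handed in; nothing more can be done
None
```

Both tea sets are made up and the job is handed in at about 36 s: each cup stands within about 2 mm of its saucer's centre by camera, with its own lid seated (knob tops near the expected 98 mm), the saucers flat and the bystanders not touched.

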